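# Empty the tested-part hopper and bolt it shut

## Task

Empty the hopper of tested terminal blocks into the tray below it: draw its slide bolt all the way out and swing the trap door fully open with its lever, so that all six blocks drop into the tray. Once they are out, swing the door fully shut again and push the bolt fully home. Leave the tray where it stands and the other things on the desk alone.

Things in the scene. Friction and masses are not known exactly. Their poses are not given: they have to be found in the camera images.
- hopper: Fixed aluminium stand carrying the hopper over the tray. Origin: on the desk, under the centre of the hopper box; base plate 280 x 300 x 12 mm (x -120 to 160); the 'stand frame' below: x away from the robot, y to its left (yaw within 0.35 rad), z up; all x, y, z below are in it, in mm. Posts 30 x 20 at x 30, y -130 and 130, with arms to the hopper, all below z 188. It cannot be moved.
- hopper_mouth (a point): Centre of the hopper's open top, at x 0, y 0, z 240. Grey sheet-metal box, outside 100 x 100 mm, walls 5 mm, from z 165 to 240; its bottom is the trap door.
- trapdoor (a joint): Angle (rad) of the trap door, the hopper's aluminium bottom plate 104 x 98 x 4 mm: 0 shut (level), grows as its far (+x) edge swings down, stop at 1.1 (fully open). One piece with the lever. Stiff hinge: stays where it is left, loaded or not; 2 to 3 N along its arc at the handle moves it. With the bolt in, the lever is blocked (play about 0.06 rad).
- trapdoor_hinge (a point): Point on the door's hinge axis, which runs along y, at x -55, y 0, z 163. From it the lever, a steel bar 12 x 6 mm, stands up outside the box's +y wall (bar at y 59 to 65), 130 mm from hinge to handle axis; door shut, it leans 0.55 rad back to -x; fully open, 0.55 rad to +x.
- lever_handle (a point): Middle of the lever's black cross handle, a round bar 18 mm thick, 34 mm long along y (y 59 to 93), clear around and above. Door shut: x -123, y 76, z 274; fully open: x 13, z 274; highest, z 293, midway. Push it to +x to open the door, back to -x to shut it.
- bolt (a joint): Travel (m) of the slide bolt, a 12 mm round steel bar along y with its axis at x -65, z 205: 0 pushed in (its end crosses the +x side of the lever bar: latched), grows as it is drawn away from the box to +y, stop at 0.036 (fully out). Slides with about 2 N, stays where it is left. It goes in past the lever only when the door is shut.
- bolt_knob (a point): Centre of the top of the bolt's upright black knob, 16 mm thick, top at z 252; x -65, y 130 latched, y 166 drawn. 57 mm free between it and the lever bar when latched. Below it: latch shelf (x -90 to 30, y 100 to 210, top z 194) and two bolt guides (30 mm in x, 12 in y, at y 101 and 199, tops at z 215), so 37 mm of knob stand clear.
- tray: Loose black plastic tray 230 (x) x 200 x 60 mm, walls 4 mm, 0.7 kg, standing on the stand's base plate under the hopper, centred some 25 mm beyond it. Origin: centre of its underside.
- block0: Green terminal block 30 x 20 x 18 mm, about 25 g, one of six alike that lie in the hopper on the trap door. Origin: centre of its underside as it lies at the start.
- block1: Green terminal block 30 x 20 x 18 mm, about 25 g, one of six alike that lie in the hopper on the trap door. Origin: centre of its underside as it lies at the start.
- block2: Green terminal block 30 x 20 x 18 mm, about 25 g, one of six alike that lie in the hopper on the trap door. Origin: centre of its underside as it lies at the start.
- block3: Green terminal block 30 x 20 x 18 mm, about 25 g, one of six alike that lie in the hopper on the trap door. Origin: centre of its underside as it lies at the start.
- block4: Green terminal block 30 x 20 x 18 mm, about 25 g, one of six alike that lie in the hopper on the trap door. Origin: centre of its underside as it lies at the start.
- block5: Green terminal block 30 x 20 x 18 mm, about 25 g, one of six alike that lie in the hopper on the trap door. Origin: centre of its underside as it lies at the start.
- multimeter: Bystander: orange hand multimeter lying flat, 180 x 85 x 36 mm (about 45 mm with its dial). Origin: centre of underside.
- valve: Bystander: small solenoid valve, aluminium and black, 78 x 34 x 64 mm. Origin: centre of underside.
- screwdriver: Bystander: screwdriver lying on the desk, about 200 mm long. Origin: under its middle.

How it is judged:
On the way, in this order (a step that is already met when the one before it is completed fails the run):
1. the bolt is drawn (more than 24 mm) while the door is still shut (value of joint bolt above 0.024 m and value of joint trapdoor below 0.12 rad), for 0.1 s.
2. the trap door is swung open (beyond 0.9 rad) and all six blocks are in the tray (value of joint trapdoor above 0.9 rad and x of block0 in the frame of tray between -0.111 and 0.111 m and y of block0 in the frame of tray between -0.096 and 0.096 m and z of each of block0, block1, block2, block3, block4, block5 in the frame of tray below 0.065 m and x of block1 in the frame of tray between -0.111 and 0.111 m and y of block1 in the frame of tray between -0.096 and 0.096 m and x of block2 in the frame of tray between -0.111 and 0.111 m and y of block2 in the frame of tray between -0.096 and 0.096 m and x of block3 in the frame of tray between -0.111 and 0.111 m and y of block3 in the frame of tray between -0.096 and 0.096 m and x of block4 in the frame of tray between -0.111 and 0.111 m and y of block4 in the frame of tray between -0.096 and 0.096 m and x of block5 in the frame of tray between -0.111 and 0.111 m and y of block5 in the frame of tray between -0.096 and 0.096 m), for 0.2 s.
3. the empty door is shut again (under 0.08 rad) with the bolt still drawn (value of joint trapdoor below 0.08 rad and value of joint bolt above 0.01 m), for 0.1 s.
At the end, for the whole second after the job is handed in: The trap door is shut (within 0.08 rad), the bolt is in (within 4 mm of its stop), and all six blocks lie at rest inside the tray, between its walls and below 65 mm over its underside (value of joint trapdoor below 0.08 rad and value of joint bolt below 0.004 m and x of block0 in the frame of tray between -0.111 and 0.111 m and y of block0 in the frame of tray between -0.096 and 0.096 m and z of each of block0, block1, block2, block3, block4, block5 in the frame of tray below 0.065 m and x of block1 in the frame of tray between -0.111 and 0.111 m and y of block1 in the frame of tray between -0.096 and 0.096 m and x of block2 in the frame of tray between -0.111 and 0.111 m and y of block2 in the frame of tray between -0.096 and 0.096 m and x of block3 in the frame of tray between -0.111 and 0.111 m and y of block3 in the frame of tray between -0.096 and 0.096 m and x of block4 in the frame of tray between -0.111 and 0.111 m and y of block4 in the frame of tray between -0.096 and 0.096 m and x of block5 in the frame of tray between -0.111 and 0.111 m and y of block5 in the frame of tray between -0.096 and 0.096 m and linear speed of each of block0, block1, block2, block3, block4, block5 below 0.03 m/s); the robot touches nothing.
It fails at once if the tray is shoved more than 30 mm (distance of tray from where it was at the start of the episode above 0.03 m).
It fails at once if the multimeter, valve or screwdriver is moved more than 30 mm (distance of any of multimeter, valve, screwdriver from where it was at the start of the episode above 0.03 m).
It also fails if it takes over 72 s, if anything falls off the work surface, if the arm or the gripper's body presses on something with over 40 N, if the wrist force passes 120 N, or if a joint passes its speed limit or range.

## Robot

A 6-joint arm with a two-finger parallel gripper is mounted at the origin on the work surface. World frame = base frame: x ahead of the robot, y to its left, z up, the work surface at z = 0. Lengths are in m, angles in rad, forces in N, time in s.
With the tool pointing down it reaches from about 0.4 to 0.825 m from the base axis. Payload 7 kg.
Tool frame: the origin (TCP) lies on the centre line of the jaws, within the pads' length; the fingertips stand 25 mm ahead of it and the grasp point (between the pads) lies 6 mm ahead of it; z points along the fingers, y is the line along which they close (so a half turn about z gives the same grasp; the last joint's range is limited). The gripper opens to 88 mm and grips with 3 to 60 N. Pads are 19 mm wide; open, the fingers measure 130 mm over their backs; the gripper's body (78 mm by 193 mm) begins 47 mm behind the grasp point.
Start: joints at [1.406, 0.359, 0.012, 0, -1.224, -0.288], TCP at [0.295, 0.607, 0.252] pointing down, gripper open.
Joint ranges: [-3.07, 3.07], [-1.43, 2.12], [-1.02, 1.25], [-3.03, 1.67], [-3.05, -0], [-3.03, 3.03]. Speed limits (rad/s): [2.39, 2.39, 3.01, 3.14, 3.14, 3.14].

## Interface

Orientations are given as [roll, pitch, yaw] about the fixed x, y, z axes, in that order (R = Rz(yaw) Ry(pitch) Rx(roll)).
In Python, from station import readout, vision, arm gives the robot as it stands. The module is installed in compiled form; this text tells all that it offers.
- The arm moves only by the tool carry_out, never from a script. Its argument "commands" is a list of rows, each an object with "dp": the shift along the tool's x, y, z in m, a list of three; "rotation": the turn, a rotation vector about the tool's x, y, z in degrees, a list of three. In form: [{"dp": [dx, dy, dz], "rotation": [wx, wy, wz]}, ...]. A call has 1 to 8 rows; each row shifts and turns the commanded pose from where the row before left it, along the tool's axes as they then stand; what a row does not reach is not made up. A row lasts 1/8 s, in which the tool goes at most 62.5 mm and 10.7 degrees, less where a joint would pass 70% of its speed; a pose out of reach is approached as far as the arm can. A call with a gripper value outside its range is refused whole. "grip" is the finger opening in m, from 0 to 0.0876, set as the call begins (left out, the last holds). The fingers move at their own pace and stop on an object; "force" is the grip in N (left out, the last holds). Time passes only in rows, so rows that do not move let the fingers close. It gives the time, the measured TCP pose, the force, the opening and the grip force at its end, in the units of the state.
- readout.get_state(): the state, without advancing time (a new reading comes with each control period).
- vision.grab_frame(name): name is "scene" or "top" or "wrist"; returns (picture, depth): 400x640x3 uint8, red, green, blue; 400x640 float32, m along the optical axis (not along the pixel's ray), 0 where there is no reading.
- vision.calibration(name): a dict with "fovy" (degrees; the focal length in pixels is half the picture's height over the tangent of half this angle, whatever the lens; pixels are square), "cx", "cy" (the principal point, pixels), "origin" and "attitude" of the camera in the world; the wrist camera has in their place "mount" (4x4, takes a point from camera to tool coordinates, whose origin is the TCP and whose axes are the flange's). Camera axes: x right, y down, z forward; pixel columns grow to the right and rows downward; lengths in m; the calibration is good to about 2 mm. The wrist camera is an equidistant fisheye: a pixel r from the principal point sees the ray r / f radians off the axis. A picture is of the moment at which its call begins: read the wrist's pose just before it. calibration takes no time and is no camera call.
- arm.job_done(): hands the job in; it is judged then, once.
Trained networks look in the newest picture that a camera, given by its name, has taken for a name from the list of things; names that differ only in an ending like _2 or _b are one class to them, and where a whole thing is asked for, a point or a joint stands for the part that bears it (a point fixed in the world has none). Each returns a list of dicts, best first, with "score" (0 to 1); they miss things now and then, are a little off and sometimes report something else, mostly with a low value. They report only what shows in the picture. A call takes as long as a camera call.
- vision.trace(label, camera): "pixels" (400x640 bool, what is visible of it) and "position" ([row, column] in pixels, amid what is visible of it).
The state is a dict: "t": time; "q": joint angles; "qd": joint speeds; "joint_efforts": joint torques, N m; "eef_pos": TCP position; "ee_rot": TCP orientation; "force": force on the tool from outside, world axes, zero at the start; "moment": the same for the moment, N m; "width": finger opening in m; "gripper_force": force on a finger pad.
Only numpy, scipy, OpenCV 4.12 (cv2) and the standard library are available. Lean on these libraries where they do the work, as an engineer would, in place of code of your own. Each camera call takes 0.05 s, during which the arm holds its last target. There are 200 camera calls.

## Working session

There is one attempt and no reset: what is moved stays moved. The work goes in short steps, Python scripts to look and compute and a tool call to move; the robot and the scene stay as the last step left them, time stands still between calls to the robot, and variables do not carry over. Pictures are saved under pics/ and viewed, at most 10 in all, crops included, and the job is handed in when it is done.

Besides the shell and the picture viewer there is one more tool, called as name(argument=value, ...) on one line, values as JSON. carry_out: Moves the arm, as the interface text tells. Its arguments: {"type":"object","properties":{"commands":{"type":"array"},"grip":{"type":"number"},"force":{"type":"number"}},"required":["commands"]}

```bash
mkdir -p pics
cat > h.py <<'E'
import numpy as np, cv2
from scipy.spatial.transform import Rotation as R
from station import readout, vision, arm
def cloud(name, d):
    c=vision.calibration(name); f=200/np.tan(np.radians(c['fovy'])/2)
    v,u=np.mgrid[0:400,0:640]
    P=np.stack([(u-c['cx'])/f*d,(v-c['cy'])/f*d,d],-1)
    A=np.array(c['attitude'],float)
    A=A if A.shape==(3,3) else R.from_euler('xyz',A).as_matrix()
    return P@A.T+np.array(c['origin'])
E
python3 - <<'E'
from h import *
print(readout.get_state())
ims=[]
for n in ['scene','top']:
    print(vision.calibration(n))
    p,d=vision.grab_frame(n); ims.append(p); W=cloud(n,d)
    np.savez(f'{n}.npz',p=p,d=d,W=W)
    for l in ['hopper','lever_handle','bolt_knob','tray','multimeter','valve','screwdriver']:
        for r in vision.trace(l,n)[:1]:
            m=r['pixels']&(d>0)
            print(n,l,round(r['score'],2),np.round(r['position']),m.sum(),np.round(np.median(W[m],0),3),np.round(np.percentile(W[m],[2,98],axis=0),3).tolist())
    cv2.imwrite(f'pics/{n}0.png',p[:,:,::-1])
E
```

```text
{'t': 0.0, 'q': array([ 1.40609109e+00,  3.59369898e-01,  1.10805842e-02, -3.49692758e-04,
       -1.22406755e+00, -2.88116305e-01]), 'qd': array([ 8.33254572e-04,  1.79592047e-03,  9.66352878e-05,  4.32130282e-06,
       -5.82634090e-05, -1.76391665e-03]), 'joint_efforts': array([-1.41306173e-03, -5.82718527e+01,  2.93050110e+01,  6.99699014e+00,
        6.95468858e-03, -1.54247537e-04]), 'eef_pos': array([0.29513421, 0.60658242, 0.25064316]), 'ee_rot': array([ 3.14000303e+00, -1.28277569e-04, -4.52940530e-01]), 'force': array([-0.03470833, -0.47311579, -0.3557269 ]), 'moment': array([ 0.00524633, -0.03727686, -0.03547313]), 'gripper_force': 0.0, 'width': 0.08740068871790121}
{'fovy': 57.88091914479537, 'cx': 318.39562359502446, 'cy': 201.53978873350442, 'origin': array([ 0.84545461, -0.58390406,  1.19679966]), 'attitude': array([-2.53939763, -0.01299748,  0.5473547 ])}
scene hopper 0.69 [214. 340.] 3969 [0.572 0.008 0.185] [[0.441, -0.122, 0.008], [0.71, 0.232, 0.242]]
scene lever_handle 0.72 [169. 324.] 166 [0.457 0.103 0.241] [[0.333, 0.036, -0.001], [0.563, 0.31, 0.284]]
scene b
[... 722 characters left out ...]
174. 283.] 7215 [0.546 0.076 0.169] [[0.429, -0.119, 0.007], [0.708, 0.236, 0.251]]
top lever_handle 0.58 [176. 298.] 647 [0.541 0.042 0.166] [[0.43, -0.014, 0.159], [0.591, 0.132, 0.284]]
top bolt_knob 0.77 [190. 244.] 257 [0.5   0.168 0.211] [[0.488, 0.095, 0.193], [0.511, 0.252, 0.256]]
top tray 0.91 [176. 321.] 3153 [0.579 0.028 0.018] [[0.457, -0.069, 0.011], [0.689, 0.136, 0.075]]
top multimeter 0.76 [188. 178.] 1880 [0.518 0.389 0.038] [[0.432, 0.351, 0.012], [0.604, 0.434, 0.048]]
top valve 0.85 [183. 450.] 285 [ 0.553 -0.401  0.039] [[0.53, -0.434, 0.001], [0.578, -0.379, 0.069]]
top screwdriver 0.74 [185. 180.] 1781 [0.518 0.39  0.038] [[0.434, 0.352, 0.023], [0.602, 0.434, 0.048]]
```

Run:
```python
from h import *
for n in ['top','scene']:
    z=np.load(n+'.npz'); W=z['W']; d=z['d']
    def sel(lo,hi,b): 
        return (d>0)&(W[...,2]>lo)&(W[...,2]<hi)&(W[...,0]>b[0])&(W[...,0]<b[1])&(W[...,1]>b[2])&(W[...,1]<b[3])
    for nm,lo,hi,b in [('rim',.232,.248,(.47,.68,-.08,.10)),('knob',.242,.262,(.45,.56,.13,.23)),('handle',.262,.29,(.38,.52,.05,.16)),('base',.006,.018,(.40,.75,-.2,.25))]:
        m=sel(lo,hi,b); P=W[m]
        if len(P)<3: print(n,nm,len(P)); continue
        r=cv2.minAreaRect((P[:,:2]*1000).astype(np.float32))
        print(n,nm,len(P),np.round(P.mean(0),3),r)
p=np.load('top.npz')['p'][100:260,180:420]
cv2.imwrite('pics/top1.png',cv2.resize(p[:,:,::-1],None,fx=3.3,fy=3.3,interpolation=cv2.INTER_CUBIC))
```

```text
top rim 335 [0.551 0.032 0.24 ] ((550.0853271484375, 31.069297790527344), (99.93921661376953, 100.78487396240234), 83.56674194335938)
top knob 36 [0.5   0.166 0.252] ((499.9901123046875, 166.45108032226562), (13.832430839538574, 14.123031616210938), 50.596988677978516)
top handle 114 [0.437 0.119 0.28 ] ((438.5939636230469, 119.16011047363281), (34.04922866821289, 22.49382972717285), 88.72315979003906)
top base 4591 [0.565 0.011 0.013] ((575.2794189453125, 25.395095825195312), (348.3880615234375, 449.37371826171875), 0.2056991159915924)
scene rim 261 [0.554 0.03  0.238] ((552.6845092773438, 30.184059143066406), (102.73440551757812, 103.2085952758789), 83.46973419189453)
scene knob 18 [0.504 0.165 0.251] ((504.2262268066406, 165.5787353515625), (10.621199607849121, 13.46118450164795), 30.53464698791504)
scene handle 63 [0.442 0.115 0.277] ((440.12725830078125, 118.14985656738281), (20.61408805847168, 34.501041412353516), 4.344310760498047)
scene base 2755 [ 0.601 -0.011  0.013] ((575.0939331054688, 15.488174438476562), (432.9443054199219, 341.86767578125), 89.28882598876953)
```

View pics/top1.png

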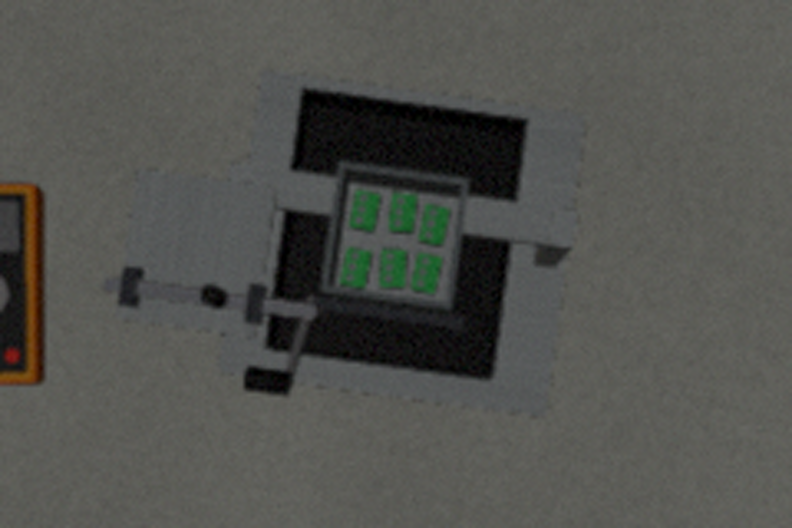

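Top view: six blocks in the hopper, lever handle at crop (268,380), knob at (213,295). Stand yaw ≈ -0.111, origin ≈ (0.551, 0.031), and both the knob and handle agree with this fit.

carry_out(commands=[{"dp": [0, 0, -0.03], "rotation": [0, 0, -9.8]}, {"dp": [0, 0, -0.03], "rotation": [0, 0, -9.8]}, {"dp": [0.026, 0.042, 0], "rotation": [0, 0, 0]}, {"dp": [0.026, 0.042, 0], "rotation": [0, 0, 0]}, {"dp": [0.026, 0.042, 0], "rotation": [0, 0, 0]}, {"dp": [0.026, 0.042, 0], "rotation": [0, 0, 0]}, {"dp": [0.026, 0.042, 0], "rotation": [0, 0, 0]}, {"dp": [0.026, 0.042, 0], "rotation": [0, 0, 0]}], grip=0.04)

```text
t: 1.8
eef_pos: [0.4229, 0.3378, 0.3119]
ee_rot: [-3.141, -0.0, -0.11]
force: [1.1, 0.2, 1.4]
width: 0.04
gripper_force: 0.0
```

carry_out(commands=[{"dp": [0.026, 0.042, 0], "rotation": [0, 0, 0]}, {"dp": [0.026, 0.042, 0], "rotation": [0, 0, 0]}, {"dp": [0.026, 0.042, 0], "rotation": [0, 0, 0]}, {"dp": [0, 0, 0], "rotation": [0, 0, 0]}, {"dp": [0, 0, 0], "rotation": [0, 0, 0]}])

```text
t: 2.42
eef_pos: [0.4862, 0.2054, 0.3117]
ee_rot: [-3.141, -0.0, -0.112]
force: [0.1, -0.1, -0.6]
width: 0.0401
gripper_force: 0.0
```

carry_out(commands=[{"dp": [0.019, 0.036, 0], "rotation": [0, 0, 0]}, {"dp": [0, 0, 0], "rotation": [0, 0, 0]}, {"dp": [0, 0, 0.02], "rotation": [0, 0, 0]}, {"dp": [0, 0, 0.02], "rotation": [0, 0, 0]}, {"dp": [0, 0, 0.014], "rotation": [0, 0, 0]}, {"dp": [0, 0, 0.01], "rotation": [0, 0, 0]}, {"dp": [0, 0, 0], "rotation": [0, 0, 0]}, {"dp": [0, 0, 0], "rotation": [0, 0, 0]}])

```text
t: 3.42
eef_pos: [0.5013, 0.1678, 0.2482]
ee_rot: [-3.141, -0.001, -0.11]
force: [0.5, -0.2, -0.3]
width: 0.0403
gripper_force: 0.0
```

carry_out(commands=[{"dp": [0, 0, 0], "rotation": [0, 0, 0]}, {"dp": [0, 0, 0], "rotation": [0, 0, 0]}, {"dp": [0, 0, 0], "rotation": [0, 0, 0]}, {"dp": [0, 0, 0], "rotation": [0, 0, 0]}], grip=0.0, force=15)

```text
t: 3.92
eef_pos: [0.5011, 0.1674, 0.2478]
ee_rot: [3.142, -0.0, -0.111]
force: [-0.2, -1.3, 1.4]
width: 0.0154
gripper_force: 15.0
```

carry_out(commands=[{"dp": [0, -0.008, 0], "rotation": [0, 0, 0]}, {"dp": [0, -0.008, 0], "rotation": [0, 0, 0]}, {"dp": [0, -0.008, 0], "rotation": [0, 0, 0]}, {"dp": [0, -0.008, 0], "rotation": [0, 0, 0]}, {"dp": [0, -0.005, 0], "rotation": [0, 0, 0]}, {"dp": [0, 0, 0], "rotation": [0, 0, 0]}, {"dp": [0, 0, 0], "rotation": [0, 0, 0]}])

```text
t: 4.8
eef_pos: [0.505, 0.2027, 0.2477]
ee_rot: [3.138, 0.0, -0.111]
force: [-0.4, -9.2, 5.8]
width: 0.0156
gripper_force: 15.0
```

carry_out(commands=[{"dp": [0, 0, 0], "rotation": [0, 0, 0]}, {"dp": [0, 0, 0], "rotation": [0, 0, 0]}, {"dp": [0, 0, -0.03], "rotation": [0, 0, 0]}, {"dp": [0, 0, -0.03], "rotation": [0, 0, 0]}, {"dp": [0, 0, -0.03], "rotation": [0, 0, 10]}, {"dp": [0, 0, 0], "rotation": [0, 0, 10]}, {"dp": [0, 0, 0], "rotation": [0, 0, 10]}, {"dp": [0, 0, 0], "rotation": [0, 0, 10]}], grip=0.045)

```text
t: 5.8
eef_pos: [0.505, 0.205, 0.3373]
ee_rot: [-3.141, 0.001, -0.814]
force: [0.5, 0.3, 0.1]
width: 0.0448
gripper_force: 0.0
```

carry_out(commands=[{"dp": [0, 0, 0], "rotation": [0, 0, 10]}, {"dp": [0, 0, 0], "rotation": [0, 0, 10]}, {"dp": [0, 0, 0], "rotation": [0, 0, 10]}, {"dp": [0, 0, 0], "rotation": [0, 0, 10]}, {"dp": [0, 0, 0], "rotation": [0, 0, 10]}, {"dp": [0.042, 0.029, 0], "rotation": [0, 0, 0]}, {"dp": [0.042, 0.029, 0], "rotation": [0, 0, 0]}, {"dp": [0, 0, 0], "rotation": [0, 0, 0]}])

```text
t: 6.8
eef_pos: [0.4365, 0.1259, 0.3382]
ee_rot: [-3.141, 0.002, -1.682]
force: [1.3, 0.2, -0.3]
width: 0.045
gripper_force: 0.0
```

Run:
```python
from h import *
s=readout.get_state(); print(s['eef_pos'],s['ee_rot'])
p,d=vision.grab_frame('top'); W=cloud('top',d)
for l in ['bolt_knob']:
    r=vision.trace(l,'top')[0]; m=r['pixels']&(d>0)&(W[...,2]>.24)&(W[...,2]<.265); print(l,r['score'],W[m].mean(0),m.sum())
p,d=vision.grab_frame('wrist'); cv2.imwrite('pics/w1.png',p[:,:,::-1])
```

```text
[0.4364809  0.12590178 0.33823451] [-3.14061928e+00  2.15316465e-03 -1.68197647e+00]Traceback (most recent call last):
  File "<stdin>", line 5, in <module>
IndexError: list index out of range
```

Run:
```python
from h import *
p,d=vision.grab_frame('wrist'); cv2.imwrite('pics/w1.png',p[:,:,::-1])
```

```text
(no output)
```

View pics/w1.png

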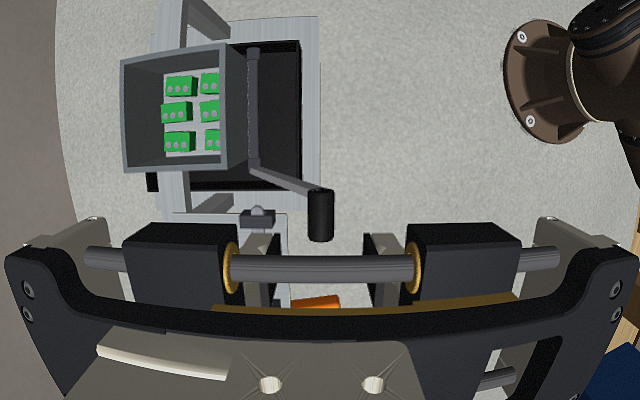

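The wrist view shows the bolt clear of the lever, at (257,215). The handle at (320,215) is centred between the fingers, so I'll descend and cage it.

carry_out(commands=[{"dp": [0, 0, 0.02], "rotation": [0, 0, 0]}, {"dp": [0, 0, 0.02], "rotation": [0, 0, 0]}, {"dp": [0, 0, 0.018], "rotation": [0, 0, 0]}, {"dp": [0, 0, 0], "rotation": [0, 0, 0]}])

```text
t: 7.45
eef_pos: [0.4381, 0.1276, 0.278]
ee_rot: [3.139, -0.002, -1.681]
force: [-1.1, 0.0, 0.4]
width: 0.0448
gripper_force: 0.0
```

carry_out(commands=[{"dp": [0, 0, 0], "rotation": [0, 0, 0]}, {"dp": [0, 0, 0], "rotation": [0, 0, 0]}, {"dp": [0, 0, 0], "rotation": [0, 0, 0]}], grip=0.022)

```text
t: 7.82
eef_pos: [0.4384, 0.1274, 0.2801]
ee_rot: [-3.141, 0.001, -1.681]
force: [0.1, 0.8, 0.4]
width: 0.024
gripper_force: 0.0
```

carry_out(commands=[{"dp": [0, -0.009, -0.005], "rotation": [0, 0, 0]}, {"dp": [0, -0.009, -0.005], "rotation": [0, 0, 0]}, {"dp": [0, -0.009, -0.004], "rotation": [0, 0, 0]}, {"dp": [0, -0.009, -0.003], "rotation": [0, 0, 0]}, {"dp": [0, -0.009, -0.002], "rotation": [0, 0, 0]}, {"dp": [0, -0.009, 0], "rotation": [0, 0, 0]}, {"dp": [0, -0.009, 0], "rotation": [0, 0, 0]}, {"dp": [0, -0.009, 0], "rotation": [0, 0, 0]}])

```text
t: 8.82
eef_pos: [0.5103, 0.1192, 0.2984]
ee_rot: [3.141, -0.0, -1.682]
force: [-0.5, 0.4, 0.8]
width: 0.0222
gripper_force: 0.4
```

carry_out(commands=[{"dp": [0, -0.009, 0], "rotation": [0, 0, 0]}, {"dp": [0, -0.009, 0.002], "rotation": [0, 0, 0]}, {"dp": [0, -0.009, 0.003], "rotation": [0, 0, 0]}, {"dp": [0, -0.009, 0.004], "rotation": [0, 0, 0]}, {"dp": [0, -0.009, 0.005], "rotation": [0, 0, 0]}, {"dp": [0, -0.009, 0.005], "rotation": [0, 0, 0]}, {"dp": [0, -0.009, 0], "rotation": [0, 0, 0]}, {"dp": [0, 0, 0], "rotation": [0, 0, 0]}])

```text
t: 9.82
eef_pos: [0.573, 0.1122, 0.2791]
ee_rot: [3.141, -0.001, -1.682]
force: [0.6, -0.5, -0.1]
width: 0.022
gripper_force: 0.0
```

carry_out(commands=[{"dp": [0, -0.003, 0], "rotation": [0, 0, 0]}, {"dp": [0, -0.003, 0], "rotation": [0, 0, 0]}, {"dp": [0, 0, 0], "rotation": [0, 0, 0]}, {"dp": [0, 0, 0], "rotation": [0, 0, 0]}])

```text
t: 10.32
eef_pos: [0.5764, 0.1117, 0.2792]
ee_rot: [3.138, -0.0, -1.681]
force: [-9.6, 2.2, 1.4]
width: 0.0222
gripper_force: 4.8
```

Run:
```python
from h import *
s=readout.get_state(); print(s['eef_pos'],s['force'])
a,d=vision.grab_frame('scene'); b,_=vision.grab_frame('wrist')
a=cv2.resize(a[130:290,250:450],(600,480)); b=b[0:250,60:460]
c=np.zeros((600,600,3),np.uint8); c[:360]=cv2.resize(a,(600,360)); c[360:]=cv2.resize(b,(600,240))
cv2.imwrite('pics/open.png',c[:,:,::-1])
```

```text
[0.57638298 0.11174637 0.27922978] [-9.61763529  2.21931153  1.40986106]
```

View pics/open.png

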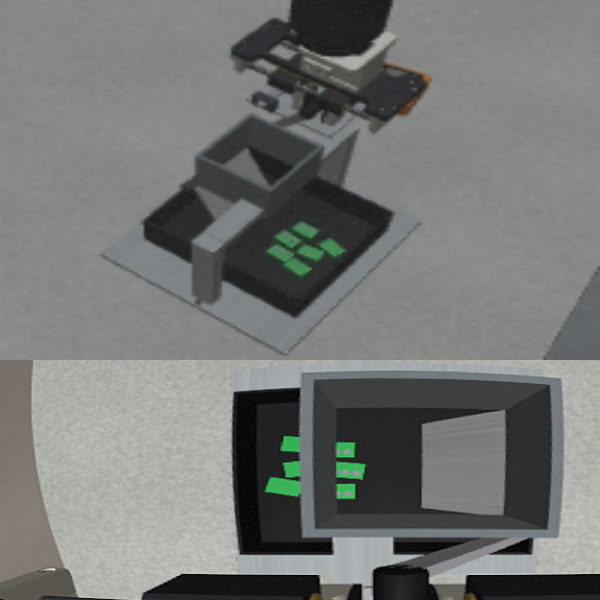

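The scene view shows six blocks lying flat in the tray around (305,250). The hopper is empty and the door is at its stop. Next I swing it shut.

carry_out(commands=[{"dp": [0, 0.009, 0], "rotation": [0, 0, 0]}, {"dp": [0, 0.009, -0.005], "rotation": [0, 0, 0]}, {"dp": [0, 0.009, -0.005], "rotation": [0, 0, 0]}, {"dp": [0, 0.009, -0.004], "rotation": [0, 0, 0]}, {"dp": [0, 0.009, -0.003], "rotation": [0, 0, 0]}, {"dp": [0, 0.009, -0.002], "rotation": [0, 0, 0]}, {"dp": [0, 0.009, 0], "rotation": [0, 0, 0]}, {"dp": [0, 0.009, 0], "rotation": [0, 0, 0]}])

```text
t: 11.42
eef_pos: [0.5059, 0.1196, 0.2983]
ee_rot: [3.141, -0.0, -1.682]
force: [2.2, 1.1, 1.6]
width: 0.0222
gripper_force: 1.2
```

carry_out(commands=[{"dp": [0, 0.009, 0], "rotation": [0, 0, 0]}, {"dp": [0, 0.009, 0.002], "rotation": [0, 0, 0]}, {"dp": [0, 0.009, 0.003], "rotation": [0, 0, 0]}, {"dp": [0, 0.009, 0.004], "rotation": [0, 0, 0]}, {"dp": [0, 0.009, 0.005], "rotation": [0, 0, 0]}, {"dp": [0, 0.009, 0.005], "rotation": [0, 0, 0]}, {"dp": [0, 0.009, 0], "rotation": [0, 0, 0]}, {"dp": [0, 0.003, 0], "rotation": [0, 0, 0]}])

```text
t: 12.42
eef_pos: [0.4405, 0.1268, 0.2793]
ee_rot: [3.141, -0.0, -1.681]
force: [3.9, -0.4, -2.4]
width: 0.0223
gripper_force: 1.8
```

carry_out(commands=[{"dp": [0, 0.003, 0], "rotation": [0, 0, 0]}, {"dp": [0, 0, 0], "rotation": [0, 0, 0]}, {"dp": [0, 0, 0], "rotation": [0, 0, 0]}])

```text
t: 12.8
eef_pos: [0.438, 0.1272, 0.2796]
ee_rot: [3.141, -0.0, -1.682]
force: [0.6, -0.3, 0.2]
width: 0.0218
gripper_force: 0.0
```

Keep pushing in small steps until the stop shows in the force.

carry_out(commands=[{"dp": [0, 0.002, 0], "rotation": [0, 0, 0]}, {"dp": [0, 0.002, 0], "rotation": [0, 0, 0]}, {"dp": [0, 0, 0], "rotation": [0, 0, 0]}, {"dp": [0, 0, 0], "rotation": [0, 0, 0]}])

```text
t: 13.3
eef_pos: [0.4361, 0.1275, 0.2796]
ee_rot: [-3.138, -0.0, -1.682]
force: [15.0, -4.9, -10.1]
width: 0.0223
gripper_force: 7.7
```

carry_out(commands=[{"dp": [0, -0.003, 0], "rotation": [0, 0, 0]}, {"dp": [0, 0, 0], "rotation": [0, 0, 0]}, {"dp": [0, 0, 0], "rotation": [0, 0, 0]}, {"dp": [0, 0, -0.02], "rotation": [0, 0, 0]}, {"dp": [0, 0, -0.02], "rotation": [0, 0, 0]}, {"dp": [0, 0, -0.02], "rotation": [0, 0, 0]}, {"dp": [-0.042, -0.029, 0], "rotation": [0, 0, 0]}, {"dp": [-0.042, -0.029, 0], "rotation": [0, 0, 0]}], grip=0.045)

```text
t: 14.3
eef_pos: [0.5047, 0.2053, 0.3407]
ee_rot: [-3.14, 0.002, -1.682]
force: [0.8, 0.6, 0.5]
width: 0.0447
gripper_force: 0.0
```

carry_out(commands=[{"dp": [0, 0, 0], "rotation": [0, 0, -10]}, {"dp": [0, 0, 0], "rotation": [0, 0, -10]}, {"dp": [0, 0, 0], "rotation": [0, 0, -10]}, {"dp": [0, 0, 0], "rotation": [0, 0, -10]}, {"dp": [0, 0, 0], "rotation": [0, 0, -10]}, {"dp": [0, 0, 0], "rotation": [0, 0, -10]}, {"dp": [0, 0, 0], "rotation": [0, 0, -10]}, {"dp": [0, 0, 0], "rotation": [0, 0, -10]}])

```text
t: 15.3
eef_pos: [0.5038, 0.2045, 0.3396]
ee_rot: [-3.142, 0.0, -0.279]
force: [-0.6, 0.2, -0.1]
width: 0.0452
gripper_force: 0.0
```

carry_out(commands=[{"dp": [0, 0, 0], "rotation": [0, 0, -10]}, {"dp": [0, 0, 0], "rotation": [0, 0, 0]}, {"dp": [0, 0, 0], "rotation": [0, 0, 0]}])

```text
t: 15.68
eef_pos: [0.504, 0.2044, 0.3396]
ee_rot: [-3.142, 0.0, -0.114]
force: [0.5, -0.3, -0.1]
width: 0.0452
gripper_force: 0.0
```

carry_out(commands=[{"dp": [0.001, 0.001, 0.03], "rotation": [0, 0, 0]}, {"dp": [0, 0, 0.03], "rotation": [0, 0, 0]}, {"dp": [0, 0, 0.02], "rotation": [0, 0, 0]}, {"dp": [0, 0, 0.011], "rotation": [0, 0, 0]}, {"dp": [0, 0, 0], "rotation": [0, 0, 0]}])

```text
t: 16.3
eef_pos: [0.5049, 0.2032, 0.2482]
ee_rot: [3.141, 0.001, -0.112]
force: [0.1, -0.6, 0.2]
width: 0.0451
gripper_force: 0.0
```

carry_out(commands=[{"dp": [0, 0, 0], "rotation": [0, 0, 0]}, {"dp": [0, 0, 0], "rotation": [0, 0, 0]}, {"dp": [0, 0, 0], "rotation": [0, 0, 0]}, {"dp": [0, 0, 0], "rotation": [0, 0, 0]}], grip=0.0)

```text
t: 16.8
eef_pos: [0.505, 0.2026, 0.249]
ee_rot: [3.14, -0.0, -0.111]
force: [-0.5, -3.9, 2.5]
width: 0.0158
gripper_force: 15.0
```

carry_out(commands=[{"dp": [0, 0.008, 0], "rotation": [0, 0, 0]}, {"dp": [0, 0.008, 0], "rotation": [0, 0, 0]}, {"dp": [0, 0.008, 0], "rotation": [0, 0, 0]}, {"dp": [0, 0.008, 0], "rotation": [0, 0, 0]}, {"dp": [0, 0.004, 0], "rotation": [0, 0, 0]}, {"dp": [0, 0, 0], "rotation": [0, 0, 0]}, {"dp": [0, 0, 0], "rotation": [0, 0, 0]}])

```text
t: 17.68
eef_pos: [0.5011, 0.1667, 0.2489]
ee_rot: [3.141, -0.0, -0.111]
force: [-2.2, -1.0, 6.7]
width: 0.0156
gripper_force: 15.0
```

carry_out(commands=[{"dp": [0, 0.002, 0], "rotation": [0, 0, 0]}, {"dp": [0, 0.001, 0], "rotation": [0, 0, 0]}, {"dp": [0, 0, 0], "rotation": [0, 0, 0]}, {"dp": [0, 0, 0], "rotation": [0, 0, 0]}])

```text
t: 18.18
eef_pos: [0.5011, 0.1664, 0.2489]
ee_rot: [-3.138, -0.001, -0.11]
force: [-3.6, 10.7, 5.3]
width: 0.0156
gripper_force: 15.0
```

carry_out(commands=[{"dp": [0, 0, 0], "rotation": [0, 0, 0]}, {"dp": [0, 0, 0], "rotation": [0, 0, 0]}, {"dp": [0, 0, -0.03], "rotation": [0, 0, 0]}, {"dp": [0, 0, -0.03], "rotation": [0, 0, 0]}, {"dp": [0, 0, -0.04], "rotation": [0, 0, 0]}, {"dp": [-0.04, -0.04, 0], "rotation": [0, 0, 0]}, {"dp": [-0.04, -0.04, 0], "rotation": [0, 0, 0]}, {"dp": [0, -0.05, 0], "rotation": [0, 0, 0]}], grip=0.04)

```text
t: 19.18
eef_pos: [0.4338, 0.3027, 0.3496]
ee_rot: [-3.14, -0.001, -0.11]
force: [0.8, -0.3, 0.3]
width: 0.04
gripper_force: 0.0
```

carry_out(commands=[{"dp": [0, -0.05, 0], "rotation": [0, 0, 0]}, {"dp": [0, -0.05, 0], "rotation": [0, 0, 0]}, {"dp": [0, -0.05, 0], "rotation": [0, 0, 0]}, {"dp": [0, -0.05, 0], "rotation": [0, 0, 0]}, {"dp": [0, 0, 0], "rotation": [0, 0, 0]}, {"dp": [0, 0, 0], "rotation": [0, 0, 0]}])

```text
t: 19.92
eef_pos: [0.4577, 0.5008, 0.3475]
ee_rot: [3.139, 0.001, -0.111]
force: [-0.0, -0.3, 0.5]
width: 0.0399
gripper_force: 0.0
```

Run:
```python
from h import *
p,d=vision.grab_frame('top'); W=cloud('top',d)
for nm,lo,hi,b in [('knob',.242,.262,(.45,.56,.13,.23)),('handle',.262,.29,(.38,.52,.05,.16))]:
    m=(d>0)&(W[...,2]>lo)&(W[...,2]<hi)&(W[...,0]>b[0])&(W[...,0]<b[1])&(W[...,1]>b[2])&(W[...,1]<b[3])
    print(nm,m.sum(),W[m].mean(0))
cv2.imwrite('pics/end.png',cv2.resize(p[100:260,180:420,::-1],None,fx=3.3,fy=3.3))
```

```text
knob 36 [0.49997822 0.16650697 0.25153941]
handle 114 [0.43660519 0.11907128 0.28068427]
```

View pics/end.png

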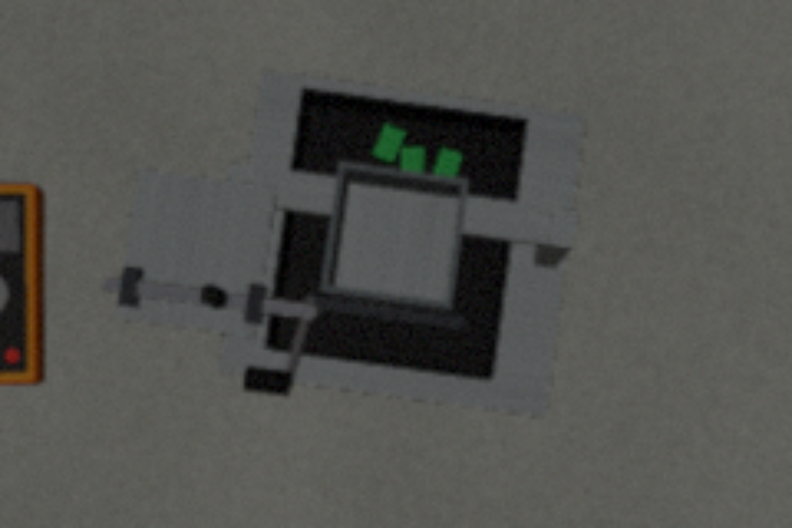

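The knob at (213,295) and the handle at (268,380) are back where they started. The hopper is empty with the door shut, and the visible blocks are in the tray at (385–450,140–165).

```bash
python3 -c "
from station import arm; print(arm.job_done())"
```

```text
the job is handed in; nothing more can be done
None
```

I handed the job in at about 20 s of the 72 s allowed: all six blocks dropped into the tray, the door is shut and the bolt is pushed home; the judge's verdict was not reported back.

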